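# Raise the bakery lane gate and pass the ring cake through

## Robot

A 7-joint arm with a two-finger parallel gripper is mounted at the origin on the work surface. World frame = base frame: x ahead of the robot, y to its left, z up, the work surface at z = 0. Lengths are in m, angles in degrees, forces in N, time in s.
With the tool pointing down it reaches from about 0.4 to 0.85 m from the base axis. Payload 6.9 kg.
Tool frame: the origin (TCP) lies at the very end of the fingers, on their centre line; the grasp point (between the pads) lies 19 mm behind it (ctrl.hold_point_z is the distance from the TCP to the grasp point, in m); x points along the fingers, y is the direction in which the jaws open and shut, and the axes are right-handed (so a half turn about x gives the same grasp; the last joint's range is limited). The gripper opens to 85 mm and grips with 20 to 120 N. Pads are 22 mm wide; open, the fingers measure 114 mm over their backs; the gripper's body (76 mm by 85 mm) begins 54 mm behind the grasp point. The pads swing forward as they close: fully open they stand 13 mm farther back than shut.
Start: joints at [-67.924, 29.078, -13.613, 85.955, 7.202, 65.827, -8.869], TCP at [0.173, 0.601, 0.194] pointing down, gripper open.
Joint ranges: [-176.47, 176.47], [-13.61, 117.27], [-81.72, 77.17], [0.22, 143.17], [-87.28, 267.28], [10, 112.55], [-165.47, 165.47]. Speed limits (degrees/s): [136.94, 136.94, 180, 180, 180, 180, 180].

## Interface

Orientations are given as a 3x3 rotation matrix whose columns are the frame's x, y, z axes.
In Python, from cell import ctrl, read_camera, camera_params, boxes_of, cut_out, landmark_of gives the robot as it stands. The module is installed in compiled form; this text tells all that it offers.
- The arm moves only by the tool servo_tool, never from a script. Its argument "increments" is a list of rows, each a list of 3 entries, a list of its own where there are three numbers: the turn, a rotation vector about the tool's x, y, z in rad, then the shift along the tool's x, y, z in mm, then the opening, from 0 (shut) to 1 (fully open). A call has 1 to 5 rows; each row is the pose to reach, as a shift and turn from the pose commanded when the call began, along the tool's axes at that moment; what a row does not reach only later rows make up. A row lasts 1/8 s, in which the tool goes at most 62.5 mm and 10.7 degrees, less where a joint would pass 70% of its speed; a pose out of reach is approached as far as the arm can. A call with a gripper value outside its range is refused whole. The fingers move at their own pace and stop on an object; "force" is the grip in N (left out, the last holds). Time passes only in rows, so rows that repeat a pose let the fingers close. It gives the time, the measured TCP pose, the force and the opening at its end, in the units of the state.
- ctrl.observe(): the state, without advancing time (a new reading comes with each control period).
- read_camera(name): name is "side" or "top" or "wrist"; returns the picture (400x640x3 uint8, red, green, blue); there is no depth.
- camera_params(name): a dict with "fx", "fy", "cx", "cy" (pixels), "k1" (the pictures are not rectified: a ray, as slopes to the right and down, at radius r is drawn at 1 + k1 r^2 times it, then the intrinsics apply), "camera_from_world" (4x4, takes a point from world to camera coordinates); the wrist camera has in their place "tool_from_camera" (4x4, takes a point from camera to tool coordinates, whose origin is the TCP and whose axes are the tool frame's). Camera axes: x right, y down, z forward; pixel columns grow to the right and rows downward; lengths in m; the calibration is good to about 2 mm. A picture is of the moment at which its call begins: read the wrist's pose just before it. camera_params takes no time and is no camera call.
- ctrl.close_job(): hands the job in, once; it reports no verdict.
Trained networks look in the newest picture that a camera, given by its name, has taken for a name from the list of things; names that differ only in an ending like _2 or _b are one class to them, and where a whole thing is asked for, a point or a joint stands for the part that bears it (a point fixed in the world has none). Each returns a list of dicts, best first, with "score" (0 to 1); they miss things now and then, are a little off and sometimes report something else, mostly with a low value. They report only what shows in the picture. A call takes as long as a camera call. They do not tell look-alikes from the thing itself.
- boxes_of(thing, camera): "xyz" ([x, y, z] in m, in world coordinates, good to about 4 mm: the middle of the surface that is visible of it).
- cut_out(thing, camera): "pixels" (400x640 bool, what is visible of it).
- landmark_of(thing, camera): "xyz" ([x, y, z] in m, in world coordinates, good to about 4 mm: a listed point, or the origin of a listed thing).
The state is a dict: "clock": time; "q": joint angles; "joint_velocities": joint speeds; "effort": joint torques, N m; "position": TCP position; "tcp_rot": TCP orientation; "ft_force": force on the tool from outside, world axes, zero at the start; "wrist_torque": the same for the moment, N m; "grip_width": opening from 0.0 (shut) to 1.0 (fully open).
Only numpy, scipy, OpenCV 4.12 (cv2) and the standard library are available. Lean on these libraries where they do the work, as an engineer would, in place of code of your own. Each camera call takes 0.05 s, during which the arm holds its last target. There are 200 camera calls.

## Task

The gate arm lies across the cake lane on the bench. Push its free end up until it goes over its balance point and stays raised by itself, then push the ring cake along the lane until the whole cake is past the gate, leaving it in the lane. Never lift or tip the cake, and leave the jar, bowl, brush and cup where they are.

Things in the scene. Friction and masses are not known exactly. Their poses are not given: they have to be found in the camera images.
- station: Fixed metal cake lane with gate. Origin: lane centre line under the gate arm, on the bench. y runs along the lane from the cake's end to the far end; x across it, from the arm's free end to its hinge post. Bed 6 mm high, 170 wide, y -200 (open end) to +200 mm. Rails: inner faces x +-70, tops 30 mm up; stop lip of that height at y +194. Post: two cheeks x 95 to 135, |y| 30 to 38, tops 95 mm up.
- gate (a joint): Gate arm angle, rad: 0 = level across the lane on its lower stop (the start); grows as the free end rises, to a stop at 1.5 (nearly upright beside the lane). Below its balance point at about 0.75 it falls back to 0; beyond it tips over by itself, damped, to 1.5 and stays. Raising takes 2 N at the free end, up to about 8 N as a quick push starts.
- gate_roll (a point): Centre of the grey round bar (22 mm diameter, 100 mm long, along station y) across the arm's free end, 230 mm from the hinge. Gate down: station x -115 mm, 75 mm above the bench, in front of the lane, free space beneath. From here to the hinge the arm is a flat metal bar 30 mm wide, 12 mm thick.
- gate_pivot (a point): Hinge axis of the gate arm (along station y): station x +115 mm, 75 mm above the bench. A dark steel counterweight (48 mm diameter, 44 mm long), 58 mm above the hinge, belongs to the arm and swings down to the +x side as the arm rises.
- cake: Dark ring cake on a paper card, loose, about 0.7 kg, standing in the lane on the station's -y side of the gate. Origin: centre of the underside. Cake 120 mm diameter, 75 mm tall, 36 mm hollow 20 mm deep on top, on a card 4 mm thick, 130 mm diameter. It cannot pass under the lowered arm; it slides on the bed when pushed low on its side with 4 to 10 N.
- jar: Bystander: closed amber jar with a paper band, 70 mm diameter, 110 mm tall, origin centre of underside.
- bowl: Bystander: white plastic bowl, 100 mm diameter, 50 mm tall, origin centre of underside.
- brush: Bystander: pastry brush lying on the bench, about 200 mm long. Origin near its middle.
- cup: Bystander: steel cup, 72 mm diameter, 80 mm tall, origin centre of underside.
Not all that is in view belongs to the job. Of the things that look like the cake, the largest one is meant.

How it is judged:
By the outcome, as a careful person would: the job done as asked, in the order asked, and still so for the second after the job is handed in, with the robot touching nothing.
It also fails if it takes over 59 s, if anything falls off the work surface, if the arm or the gripper's body presses on something with over 40 N, if the wrist force passes 120 N, or if a joint passes its speed limit or range.

## Working session

There is one attempt and no reset: what is moved stays moved. The work goes in short steps, Python scripts to look and compute and a tool call to move; the robot and the scene stay as the last step left them, time stands still between calls to the robot, and variables do not carry over. Pictures are saved under pics/ and viewed, about 8 in all and at most 12, crops included, and the job is handed in when it is done.

Besides the shell and the picture viewer there is one more tool, called after "Emit:" as name([rows], argument=value, ...), one row to a line, values as JSON. servo_tool: Moves the arm, as the interface text tells. Its arguments: {"type":"object","properties":{"increments":{"type":"array"},"force":{"type":"number"}},"required":["increments"]}

```bash
mkdir -p pics; python3 - <<'E'
from cell import *
import cv2,numpy as np
s=ctrl.observe();print(s['clock'],s['position'],np.round(s['tcp_rot'],3).tolist())
for c in ['top','side']:
    im=read_camera(c);cv2.imwrite(f'pics/{c}0.png',im[:,:,::-1])
    for t in ['station','gate_roll','gate_pivot','cake','jar','bowl','brush','cup']:
        print(c,t,[(np.round(d['xyz'],3).tolist(),round(d['score'],2)) for d in landmark_of(t,c)][:4])
E
```

```text
0.0 [0.17251028 0.60010533 0.19301064] [[-0.0, 0.276, 0.961], [-0.002, 0.961, -0.276], [-1.0, -0.002, 0.0]]
top station []
top gate_roll [([0.576, 0.082, 0.074], 0.7)]
top gate_pivot [([0.578, -0.15, 0.073], 0.73)]
top cake [([0.441, -0.212, 0.001], 0.92), ([0.411, 0.159, 0.001], 0.83), ([0.463, -0.04, 0.005], 0.76)]
top jar [([0.531, -0.409, 0.001], 0.64), ([0.58, -0.152, 0.078], 0.62)]
top bowl [([0.578, -0.15, 0.075], 0.73), ([0.305, 0.312, 0.001], 0.57)]
top brush [([0.381, -0.341, -0.001], 0.58)]
top cup [([0.686, -0.363, -0.003], 0.76)]
side station [([0.578, -0.037, -0.002], 0.7)]
side gate_roll [([0.578, 0.08, 0.075], 0.82)]
side gate_pivot [([0.58, -0.152, 0.078], 0.77)]
side cake [([0.415, 0.158, 0.004], 0.76), ([0.435, -0.212, -0.004], 0.76), ([0.466, -0.031, 0.008], 0.6)]
side jar [([0.532, -0.404, -0.004], 0.72)]
side bowl [([0.305, 0.311, -0.003], 0.94), ([0.58, -0.034, -0.004], 0.29)]
side brush [([0.378, -0.342, -0.002], 0.6)]
side cup [([0.685, -0.361, -0.002], 0.95)]
```

View pics/top0.png

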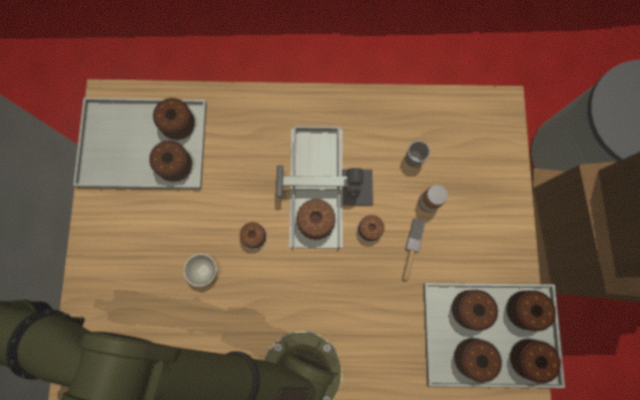

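View pics/side0.png

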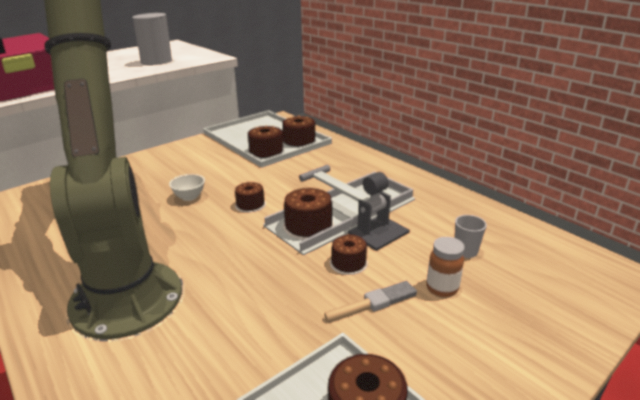

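Top view, in pixels: the ring cake in the lane is at (316,218), the gate roll at (280,183), and the hinge and counterweight at (355,182). Ring-shaped candidates:
- Small ones on the bench at (253,235) and (371,228).
- Ones on trays at (172,117), (170,160) and four at lower right.
- The one in the lane at (316,218), which is larger than its bench neighbours and the only one standing in the lane on the robot side of the gate. This is the one meant.

I'll confirm it in a crop.

```bash
cat > h.py <<'E'
from cell import *
import cv2,numpy as np
from scipy.spatial.transform import Rotation as Ro
def rows(P,R=None,n=5,op=0,s=None):
    "rows (interpolated) from measured pose to world pose P,R"
    s=s or ctrl.observe();R0=np.array(s['tcp_rot']);p0=np.array(s['position'])
    R=R0 if R is None else np.array(R)
    v=Ro.from_matrix(R0.T@R).as_rotvec();d=R0.T@(np.array(P)-p0)*1000
    print('total turn deg',round(np.degrees(np.linalg.norm(v)),1),'mm',np.round(np.linalg.norm(d)))
    print(str([[(v*k/n).round(3).tolist(),(d*k/n).round(0).tolist(),op] for k in range(1,n+1)]).replace(' ',''))
def st():
    s=ctrl.observe();print(round(s['clock'],2),np.round(s['position'],4),np.round(s['tcp_rot'],2).tolist(),'q',np.round(s['q'],0),'F',np.round(s['ft_force'],1),s['grip_width'])
def pose(tilt):  # tool tip toward -y, tilt deg from down, jaw along world x
    t=np.radians(tilt);x=np.array([0,-np.sin(t),-np.cos(t)]);y=np.array([1.,0,0])
    return np.c_[x,y,np.cross(x,y)]
E
python3 - <<'E'
from h import *
im=cv2.imread('pics/top0.png')[150:260,230:400];cv2.imwrite('pics/crop.png',cv2.resize(im,None,fx=4,fy=4,interpolation=cv2.INTER_CUBIC))
print(np.round(camera_params('wrist')['tool_from_camera'],3))
rows([.5,.3,.2],pose(25))
rows([.577,.2,.16],pose(45))
E
```

```text
[[ 0.    -0.266  0.964 -0.179]
 [ 1.     0.001  0.    -0.001]
 [-0.001  0.964  0.266 -0.068]
 [ 0.     0.     0.     1.   ]]
total turn deg 77.5 mm 445.0
[[[0.254,-0.075,-0.056],[-1.0,-40.0,80.0],0],[[0.508,-0.149,-0.113],[-2.0,-79.0,159.0],0],[[0.762,-0.224,-0.169],[-4.0,-119.0,239.0],0],[[1.015,-0.299,-0.225],[-5.0,-159.0,318.0],0],[[1.269,-0.374,-0.281],[-6.0,-199.0,398.0],0]]
total turn deg 84.9 mm 570.0
[[[0.244,-0.134,-0.101],[7.0,-55.0,100.0],0],[[0.488,-0.268,-0.202],[14.0,-109.0,200.0],0],[[0.732,-0.403,-0.303],[20.0,-164.0,300.0],0],[[0.976,-0.537,-0.404],[27.0,-219.0,399.0],0],[[1.22,-0.671,-0.505],[34.0,-273.0,499.0],0]]
```

View pics/crop.png

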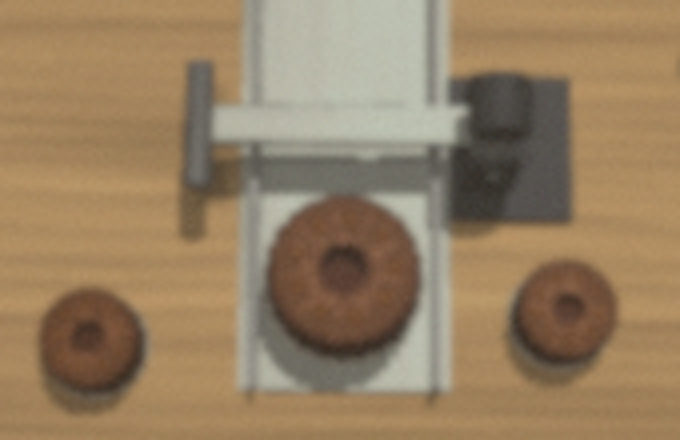

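The crop confirms it: the lane cake at crop (343,275) is clearly the largest, about 150 px across against about 105 px for the two neighbours. The roll is at crop (200,125).

Emit:
servo_tool([
  [[0.18, -0.055, -0.04], [-1, -40, 60], 0],
  [[0.36, -0.11, -0.08], [-2, -79, 120], 0],
  [[0.54, -0.16, -0.12], [-4, -110, 180], 0],
  [[0.72, -0.21, -0.16], [-5, -140, 240], 0],
  [[0.9, -0.26, -0.2], [-6, -170, 300], 0],
])

```text
clock: 1.52
position: [0.3908, 0.3757, 0.1998]
tcp_rot: [[0.058, 0.924, 0.379], [-0.301, 0.378, -0.876], [-0.952, -0.063, 0.3]]
ft_force: [-0.2, 0.2, -0.1]
grip_width: -0.0
```

```bash
python3 - <<'E'
from h import *
st();rows([.575,.2,.16],pose(45))
E
```

```text
1.52 [0.3908 0.3757 0.1998] [[0.06, 0.92, 0.38], [-0.3, 0.38, -0.88], [-0.95, -0.06, 0.3]] q [-59.  29.   6.  89.  10.  75. -35.] F [-0.2  0.2 -0.1] -0.00033496787383929084
total turn deg 34.9 mm 258.0
[[[0.073,-0.092,-0.03],[20.0,21.0,42.0],0],[[0.147,-0.185,-0.06],[41.0,42.0,85.0],0],[[0.22,-0.277,-0.09],[61.0,64.0,127.0],0],[[0.294,-0.369,-0.12],[81.0,85.0,169.0],0],[[0.367,-0.461,-0.149],[102.0,106.0,212.0],0]]
```

Emit:
servo_tool([
  [[0.073, -0.092, -0.03], [20, 21, 42], 0],
  [[0.147, -0.185, -0.06], [41, 42, 85], 0],
  [[0.22, -0.277, -0.09], [61, 64, 127], 0],
  [[0.294, -0.369, -0.12], [81, 85, 169], 0],
  [[0.367, -0.461, -0.15], [102, 106, 212], 0],
])

```text
clock: 2.15
position: [0.5758, 0.2012, 0.1586]
tcp_rot: [[0.002, 1.0, 0.004], [-0.708, 0.004, -0.707], [-0.707, -0.001, 0.708]]
ft_force: [0.2, -0.2, 1.7]
grip_width: -0.003
```

```bash
python3 - <<'E'
from h import *
st();rows([.578,.16,.05],pose(45))
E
```

```text
2.15 [0.5758 0.2012 0.1586] [[0.0, 1.0, 0.0], [-0.71, 0.0, -0.71], [-0.71, -0.0, 0.71]] q [-51.  49.  19.  74.  22.  87. -41.] F [ 0.2 -0.2  1.7] -0.0033550257205810356
total turn deg 0.2 mm 116.0
[[[0.001,0.0,-0.0],[21.0,0.0,-10.0],0],[[0.001,0.0,-0.001],[42.0,1.0,-19.0],0],[[0.002,0.0,-0.001],[64.0,1.0,-29.0],0],[[0.003,0.001,-0.002],[85.0,2.0,-38.0],0],[[0.004,0.001,-0.002],[106.0,2.0,-48.0],0]]
```

Emit:
servo_tool([
  [[0, 0, 0], [35, 0, -16], 0],
  [[0, 0, 0], [70, 1, -32], 0],
  [[0, 0, 0], [106, 2, -48], 0],
  [[0, 0, 0], [135, 2, -26], 0],
  [[0, 0, 0], [166, 2, -4], 0],
])

```text
clock: 2.78
position: [0.5771, 0.0865, 0.0376]
tcp_rot: [[0.002, 1.0, 0.006], [-0.706, 0.006, -0.708], [-0.708, -0.003, 0.706]]
ft_force: [1.3, -0.7, 1.6]
grip_width: 0.002
```

```bash
python3 - <<'E'
from h import *
st();im=read_camera('side');cv2.imwrite('pics/side1.png',cv2.resize(im[130:270,200:440,::-1],None,fx=3,fy=3))
E
```

```text
2.77 [0.5771 0.0865 0.0376] [[0.0, 1.0, 0.01], [-0.71, 0.01, -0.71], [-0.71, -0.0, 0.71]] q [-46.  52.  20.  91.  25.  65. -45.] F [ 1.3 -0.7  1.6] 0.0017187863026472648
```

View pics/side1.png

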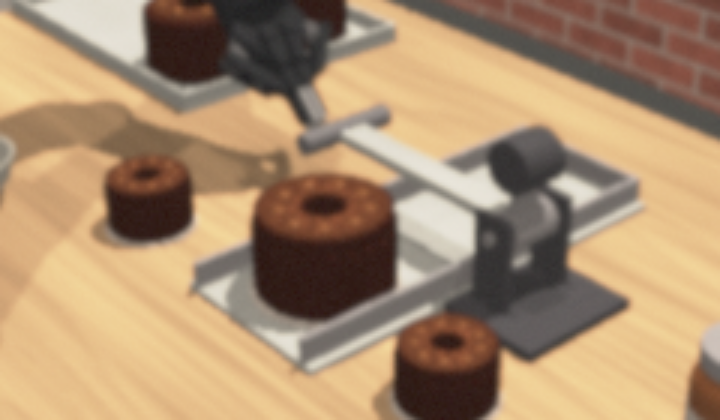

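The finger sits just behind and below the roll, at crop (312,110) with the roll at (345,128). The picture agrees with the measured pose, so I'm starting the lift along the roll's arc.

Emit:
servo_tool([
  [[0, 0, 0], [1, 0, 8], 0],
  [[0, 0, 0], [-14, 0, 25], 0],
  [[0, 0, 0], [-28, 0, 43], 0],
  [[0, 0, 0], [-39, 0, 63], 0],
  [[0, 0, 0], [-49, 0, 84], 0],
])

```text
clock: 3.45
position: [0.5776, 0.062, 0.1346]
tcp_rot: [[0.003, 1.0, 0.005], [-0.706, 0.005, -0.708], [-0.708, -0.001, 0.706]]
ft_force: [-0.2, -0.2, 0.5]
grip_width: 0.001
```

```bash
python3 - <<'E'
from h import *
st();s=ctrl.observe();R=np.array(s['tcp_rot'])
for c in ['side','top']:
    read_camera(c);print(c,[(np.round(d['xyz'],3),d['score']) for d in landmark_of('gate_roll',c)])
for a in (.5,.6,.7,.8,.9,.95):
    T=np.array([.577,.080+.23*(np.cos(a)-1),.042+.23*np.sin(a)]);print(a,np.round(R.T@(T-s['position'])*1000))
E
```

```text
3.45 [0.5776 0.062  0.1346] [[0.0, 1.0, 0.0], [-0.71, 0.01, -0.71], [-0.71, -0.0, 0.71]] q [-45.  44.  21.  90.  26.  72. -40.] F [-0.2 -0.2  0.5] 0.0012867162210471468
side [(array([0.58 , 0.077, 0.078]), 0.85), (array([ 0.532, -0.408, -0.004]), 0.43)]
top [(array([0.576, 0.083, 0.078]), 0.86)]
0.5 [-5. -1. 20.]
0.6 [-11.  -1.  42.]
0.7 [-14.  -1.  65.]
0.8 [-15.  -1.  88.]
0.9 [-13.  -1. 111.]
0.95 [-12.  -1. 122.]
```

```bash
python3 - <<'E'
from h import *
a=read_camera('side');b=read_camera('top')
A=cv2.resize(a[100:270,220:440,::-1],(660,510));cv2.imwrite('pics/side2.png',A)
E
```

```text
(no output)
```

View pics/side2.png

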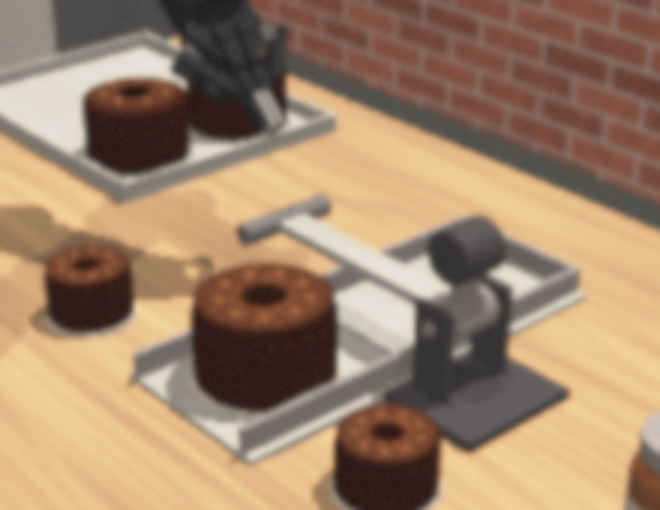

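```bash
cat >> h.py <<'E'
def proj(c,p):
    k=camera_params(c);q=np.array(k['camera_from_world'])@np.r_[p,1];u=q[:2]/q[2];u=u*(1+k['k1']*(u@u))
    return np.round([k['fx']*u[0]+k['cx'],k['fy']*u[1]+k['cy']])
E
python3 - <<'E'
from h import *
print('tip now',proj('side',[.5776,.062,.1346]),'tip before',proj('side',[.5771,.0865,.0376]),'roll',proj('side',[.577,.081,.075]))
d=np.array([0,-.707,-.707]);print('40 back now',proj('side',np.array([.5776,.062,.1346])-.04*d))
print('pt before 25back',proj('side',np.array([.5771,.0865,.0376])-.025*d))
im=read_camera('side');k=camera_params('side');print(np.round(np.linalg.inv(k['camera_from_world'])[:3,3],3))
w=read_camera('wrist');cv2.imwrite('pics/w1.png',w[:,:,::-1])
E
```

```text
tip now [318. 154.] tip before [313. 183.] roll [314. 172.]
40 back now [311. 142.]
pt before 25back [309. 176.]
[-0.153 -0.835  0.654]
```

View pics/w1.png

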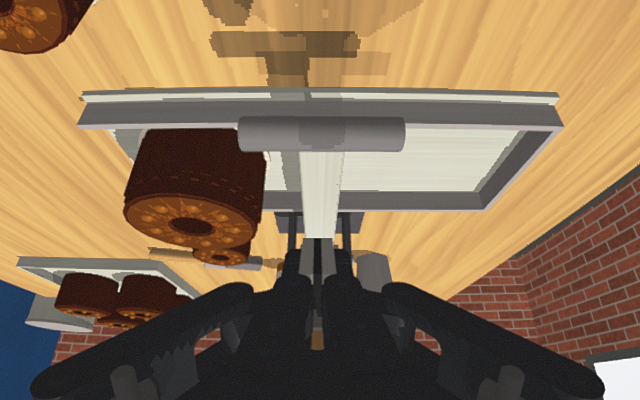

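```bash
python3 - <<'E'
from h import *
k=camera_params('wrist');T=np.linalg.inv(k['tool_from_camera'])
for p in [(0,0,0),(-.019,0,0),(-.035,0,0),(-.035,0,-.011),(0,0,.011),(0,0,-.011),(-.073,0,-.04)]:
    q=T@np.r_[p,1];u=q[:2]/q[2];u=u*(1+k['k1']*(u@u));print(p,np.round([k['fx']*u[0]+k['cx'],k['fy']*u[1]+k['cy']]))
st()
import time
b=read_camera('side')
print([(np.round(d['xyz'],3),round(d['score'],2)) for d in landmark_of('gate_pivot','side')])
im=cv2.imread('pics/w1.png')[220:360,250:390]
cv2.imwrite('pics/w1c.png',np.hstack([cv2.resize(im,(420,420)),cv2.resize(b[110:180,270:340,::-1],(380,420))]))
E
```

```text
(0, 0, 0) [318. 229.]
(-0.019, 0, 0) [318. 242.]
(-0.035, 0, 0) [318. 255.]
(-0.035, 0, -0.011) [318. 233.]
(0, 0, 0.011) [318. 246.]
(0, 0, -0.011) [318. 210.]
(-0.073, 0, -0.04) [319. 192.]
3.85 [0.577  0.0623 0.1317] [[0.0, 1.0, 0.01], [-0.71, 0.01, -0.71], [-0.71, -0.0, 0.71]] q [-45.  44.  21.  91.  26.  71. -40.] F [-0.7 -0.1 -0.6] -0.0003013585647717853
[(array([ 0.581, -0.15 ,  0.074]), 0.95)]
```

View pics/w1c.png

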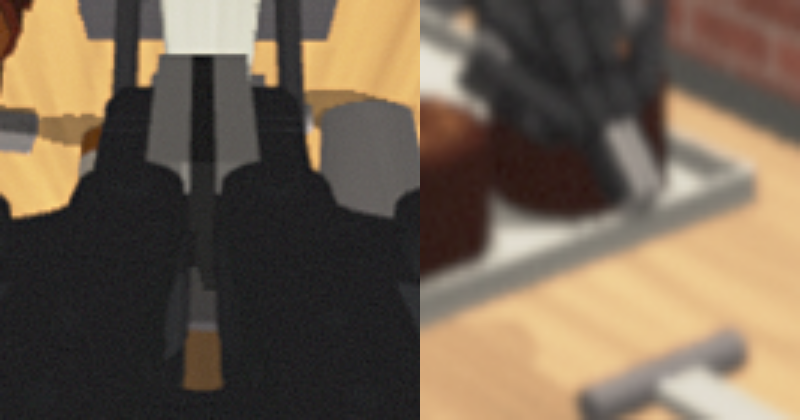

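In both the wrist view (tip row 238) and the side view (tip at (312,142)), the fingertips end about 38 mm short of the reported TCP. So the finger passed in front of the roll and never engaged, and the gate did not move. I'm backing out and going in about 30 mm deeper, which is safe under either reading.

Emit:
servo_tool([
  [[0, 0, 0], [-27, 0, -36], 0],
  [[0, 0, 0], [-54, 0, -71], 0],
  [[0, 0, 0], [-10, 0, -101], 0],
  [[0, 0, 0], [35, 0, -131], 0],
  [[0, 0, 0], [35, 0, -131], 0],
])

```text
clock: 4.58
position: [0.5741, 0.1283, 0.0121]
tcp_rot: [[-0.004, 1.0, 0.009], [-0.71, 0.004, -0.704], [-0.704, -0.009, 0.71]]
ft_force: [-0.1, -0.6, 0.5]
grip_width: -0.003
```

Emit:
servo_tool([
  [[0, 0, 0], [15, 0, 16], 0],
  [[0, 0, 0], [29, 0, 32], 0],
  [[0, 0, 0], [44, 0, 48], 0],
  [[0, 0, 0], [44, 0, 48], 0],
])

```text
clock: 5.08
position: [0.5772, 0.0623, 0.0196]
tcp_rot: [[0.0, 1.0, 0.002], [-0.707, 0.001, -0.707], [-0.707, -0.001, 0.707]]
ft_force: [-0.2, 0.2, -0.2]
grip_width: -0.001
```

```bash
python3 - <<'E'
from h import *
st();s=ctrl.observe();b=read_camera('side');w=read_camera('wrist')
print('tip',proj('side',s['position']),'38 back',proj('side',np.array(s['position'])-.038*np.array(s['tcp_rot'])[:,0]))
cv2.imwrite('pics/w2.png',np.hstack([cv2.resize(w[60:360,170:470,::-1],(400,400)),cv2.resize(b[120:200,270:350,::-1],(400,400))]))
E
```

```text
5.08 [0.5772 0.0623 0.0196] [[0.0, 1.0, 0.0], [-0.71, 0.0, -0.71], [-0.71, -0.0, 0.71]] q [-44.  53.  21.  94.  26.  61. -46.] F [-0.2  0.2 -0.2] -0.0007024283933879537
tip [319. 192.] 38 back [312. 180.]
```

View pics/w2.png

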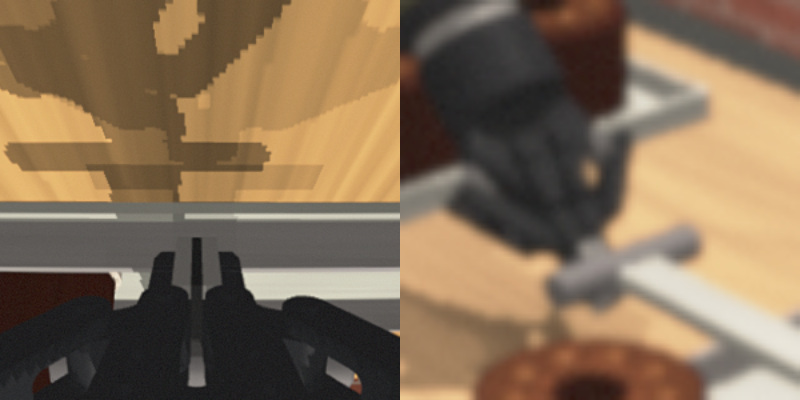

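The silver fingertip shows both above and below the roll, at right half (595,245) and (600,300). So it now sits beneath the roll with about 14 mm of engagement. Lifting.

Emit:
servo_tool([
  [[0, 0, 0], [8, 0, 4], 0],
  [[0, 0, 0], [-7, 0, 23], 0],
  [[0, 0, 0], [-21, 0, 42], 0],
  [[0, 0, 0], [-33, 0, 61], 0],
  [[0, 0, 0], [-42, 0, 82], 0],
])

```text
clock: 5.8
position: [0.5777, 0.0368, 0.1072]
tcp_rot: [[0.003, 1.0, 0.005], [-0.706, 0.006, -0.708], [-0.708, -0.002, 0.706]]
ft_force: [0.8, 2.1, -0.9]
grip_width: 0.002
```

```bash
python3 - <<'E'
from h import *
st()
for c in ['side','top']:
    read_camera(c);print(c,[(np.round(d['xyz'],3),round(d['score'],2)) for d in landmark_of('gate_roll',c)])
E
```

```text
5.8 [0.5777 0.0368 0.1072] [[0.0, 1.0, 0.01], [-0.71, 0.01, -0.71], [-0.71, -0.0, 0.71]] q [-43.  45.  22.  94.  27.  67. -40.] F [ 0.8  2.1 -0.9] 0.0018176981539480058
side [(array([0.58 , 0.06 , 0.164]), 0.87)]
top [(array([0.577, 0.064, 0.165]), 0.76)]
```

The roll is now at (0.062, 0.165) in y and z, so the gate is at about 0.4 rad. Continuing over the balance point.

Emit:
servo_tool([
  [[0, 0, 0], [-8, 0, 22], 0],
  [[0, 0, 0], [-13, 0, 44], 0],
  [[0, 0, 0], [-17, 0, 67], 0],
  [[0, 0, 0], [-17, 0, 90], 0],
  [[0, 0, 0], [-16, 0, 113], 0],
])

```text
clock: 6.62
position: [0.5778, -0.0338, 0.1982]
tcp_rot: [[0.002, 1.0, 0.004], [-0.707, 0.004, -0.708], [-0.708, -0.002, 0.707]]
ft_force: [-0.2, -0.8, -1.2]
grip_width: 0.002
```

```bash
python3 - <<'E'
from h import *
st()
for c in ['side','top']:
    read_camera(c);print(c,[(np.round(d['xyz'],3),round(d['score'],2)) for d in landmark_of('gate_roll',c)])
E
```

```text
6.62 [ 0.5778 -0.0338  0.1982] [[0.0, 1.0, 0.0], [-0.71, 0.0, -0.71], [-0.71, -0.0, 0.71]] q [-40.  37.  24.  94.  30.  70. -33.] F [-0.2 -0.8 -1.2] 0.0021579515434892345
side [(array([ 0.582, -0.008,  0.257]), 0.81)]
top [(array([ 0.577, -0.018,  0.266]), 0.83)]
```

The gate is past 0.9 rad and falling over by itself. Retreating along the tool axis, then re-orienting behind the cake.

Emit:
servo_tool([
  [[0, 0, 0], [-40, 0, -5], 0],
  [[0, 0, 0], [-80, 0, -20], 0],
  [[0, 0, 0], [-110, -30, -30], 0],
  [[0, 0, 0], [-120, -60, -40], 0],
])

```text
clock: 7.32
position: [0.5172, 0.0838, 0.2529]
tcp_rot: [[0.004, 1.0, 0.008], [-0.706, 0.008, -0.708], [-0.708, -0.002, 0.706]]
ft_force: [-0.8, 0.5, -0.7]
grip_width: -0.002
```

```bash
cat >> h.py <<'E'
def push(tilt): # tip forward +x, jaw along y
    t=np.radians(tilt);x=np.array([np.sin(t),0,-np.cos(t)]);y=np.array([0,1.,0])
    return np.c_[x,y,np.cross(x,y)]
E
python3 - <<'E'
from h import *
st();read_camera('side');print([(np.round(d['xyz'],3),round(d['score'],2)) for d in landmark_of('gate_roll','side')])
rows([.37,-.036,.2],push(12),10,.55)
E
```

```text
7.33 [0.5172 0.0838 0.2529] [[0.0, 1.0, 0.01], [-0.71, 0.01, -0.71], [-0.71, -0.0, 0.71]] q [-51.  34.  22.  90.  26.  83. -38.] F [-0.8  0.5 -0.7] -0.0016347470065028208
[(array([ 0.579, -0.132,  0.309]), 0.81)]
total turn deg 93.9 mm 196.0
[[[-0.139,0.045,0.076],[12.0,-15.0,5.0],0.55],[[-0.277,0.089,0.151],[24.0,-29.0,9.0],0.55],[[-0.416,0.134,0.227],[36.0,-44.0,14.0],0.55],[[-0.554,0.179,0.302],[49.0,-59.0,19.0],0.55],[[-0.693,0.223,0.378],[61.0,-73.0,24.0],0.55],[[-0.831,0.268,0.453],[73.0,-88.0,28.0],0.55],[[-0.97,0.313,0.529],[85.0,-102.0,33.0],0.55],[[-1.108,0.357,0.604],[97.0,-117.0,38.0],0.55],[[-1.247,0.402,0.68],[109.0,-132.0,42.0],0.55],[[-1.385,0.447,0.755],[122.0,-146.0,47.0],0.55]]
```

The roll is at (-0.132, 0.309) in y and z, so the gate is resting at its 1.5 rad stop.

Emit:
servo_tool([
  [[-0.139, 0.045, 0.076], [0, -22, 5], 0.55],
  [[-0.277, 0.089, 0.151], [0, -44, 9], 0.55],
  [[-0.416, 0.134, 0.227], [10, -66, 14], 0.55],
  [[-0.554, 0.179, 0.302], [25, -84, 19], 0.55],
  [[-0.693, 0.223, 0.378], [45, -100, 24], 0.55],
])

```text
clock: 8.05
position: [0.4174, 0.0319, 0.2385]
tcp_rot: [[0.266, 0.697, 0.666], [-0.41, 0.707, -0.576], [-0.873, -0.12, 0.474]]
ft_force: [0.5, -0.1, 0.2]
grip_width: 0.549
```

```bash
python3 - <<'E'
from h import *
st()
rows([.36,-.036,.2],push(12),5,.55)
E
```

```text
8.05 [0.4174 0.0319 0.2385] [[0.27, 0.7, 0.67], [-0.41, 0.71, -0.58], [-0.87, -0.12, 0.47]] q [-48.   7.  14. 121.  33.  58.  -7.] F [ 0.5 -0.1  0.2] 0.5490404249011881
total turn deg 46.9 mm 97.0
[[[-0.138,0.045,0.075],[9.0,-17.0,-3.0],0.55],[[-0.276,0.09,0.151],[18.0,-33.0,-7.0],0.55],[[-0.415,0.136,0.226],[28.0,-50.0,-10.0],0.55],[[-0.553,0.181,0.301],[37.0,-67.0,-14.0],0.55],[[-0.691,0.226,0.377],[46.0,-83.0,-17.0],0.55]]
```

Emit:
servo_tool([
  [[-0.138, 0.045, 0.075], [9, -17, -3], 0.55],
  [[-0.276, 0.09, 0.151], [18, -33, -7], 0.55],
  [[-0.415, 0.136, 0.226], [28, -50, -10], 0.55],
  [[-0.553, 0.181, 0.301], [37, -67, -14], 0.55],
  [[-0.691, 0.226, 0.377], [46, -83, -17], 0.55],
])

```text
clock: 8.68
position: [0.3653, -0.0288, 0.2037]
tcp_rot: [[0.227, 0.127, 0.966], [-0.067, 0.991, -0.114], [-0.972, -0.039, 0.233]]
ft_force: [0.1, 0.6, 0.1]
grip_width: 0.551
```

```bash
python3 - <<'E'
from h import *
st()
R=push(12)
rows(np.array([.372,-.036,.09])+.043*R[:,0],R,5,.55)
for c in ['side','top']:
    read_camera(c);print(c,[(np.round(d['xyz'],3),round(d['score'],2)) for d in landmark_of('cake',c)][:3],[(np.round(d['xyz'],3),round(d['score'],2)) for d in landmark_of('station',c)][:3])
E
```

```text
8.68 [ 0.3653 -0.0288  0.2037] [[0.23, 0.13, 0.97], [-0.07, 0.99, -0.11], [-0.97, -0.04, 0.23]] q [-36.  -4.  29. 131.  11.  41.  69.] F [0.1 0.6 0.1] 0.5514816852608082
total turn deg 7.7 mm 157.0
[[[-0.023,0.005,0.013],[31.0,0.0,-4.0],0.55],[[-0.046,0.009,0.026],[62.0,0.0,-8.0],0.55],[[-0.069,0.014,0.039],[93.0,1.0,-12.0],0.55],[[-0.092,0.019,0.052],[124.0,1.0,-16.0],0.55],[[-0.116,0.024,0.066],[155.0,1.0,-20.0],0.55]]
side [(array([ 0.435, -0.211, -0.004]), 0.86), (array([ 0.466, -0.035,  0.009]), 0.82), (array([0.415, 0.159, 0.002]), 0.62)] [(array([ 0.579, -0.036, -0.   ]), 0.65)]
top [(array([ 0.414,  0.161, -0.002]), 0.79), (array([ 0.378, -0.344,  0.002]), 0.7), (array([ 0.461, -0.038,  0.005]), 0.64)] [(array([ 0.577, -0.034,  0.004]), 0.7)]
```

Emit:
servo_tool([
  [[-0.023, 0.005, 0.013], [25, 0, -6], 0.55],
  [[-0.046, 0.009, 0.026], [55, 0, -12], 0.55],
  [[-0.069, 0.014, 0.039], [88, 1, -18], 0.55],
  [[-0.092, 0.019, 0.052], [120, 1, -22], 0.55],
  [[-0.116, 0.024, 0.066], [155, 1, -20], 0.55],
])

```text
clock: 9.6
position: [0.3791, -0.031, 0.0586]
tcp_rot: [[0.209, 0.008, 0.978], [0.0, 1.0, -0.008], [-0.978, 0.002, 0.209]]
ft_force: [0.5, 1.2, 1.2]
grip_width: 0.549
```

```bash
python3 - <<'E'
from h import *
st();s=ctrl.observe();p=np.array(s['position']);R0=np.array(s['tcp_rot'])
R=push(12)
rows(np.array([.374,-.036,.03])+.043*R[:,0],R,5,.55)
b=read_camera('side');t=read_camera('top')
print('tip-43',proj('side',p-.043*R0[:,0]),proj('top',p-.043*R0[:,0]),'tcp',proj('side',p))
cv2.imwrite('pics/b1.png',np.hstack([cv2.resize(b[130:250,220:340,::-1],(400,400)),cv2.resize(t[170:290,260:380,::-1],(400,400))]))
E
```

```text
9.6 [ 0.3791 -0.031   0.0586] [[0.21, 0.01, 0.98], [0.0, 1.0, -0.01], [-0.98, 0.0, 0.21]] q [-14.  17.  20. 143. -35.  12. 127.] F [0.5 1.2 1.2] 0.5487631133499252
total turn deg 0.5 mm 71.0
[[[-0.002,0.0,-0.0],[14.0,-1.0,-2.0],0.55],[[-0.003,0.0,-0.0],[28.0,-2.0,-4.0],0.55],[[-0.005,0.0,-0.0],[42.0,-3.0,-7.0],0.55],[[-0.006,0.001,-0.0],[56.0,-4.0,-9.0],0.55],[[-0.008,0.001,-0.0],[70.0,-5.0,-11.0],0.55]]
tip-43 [276. 204.] [313. 247.] tcp [280. 218.]
```

View pics/b1.png

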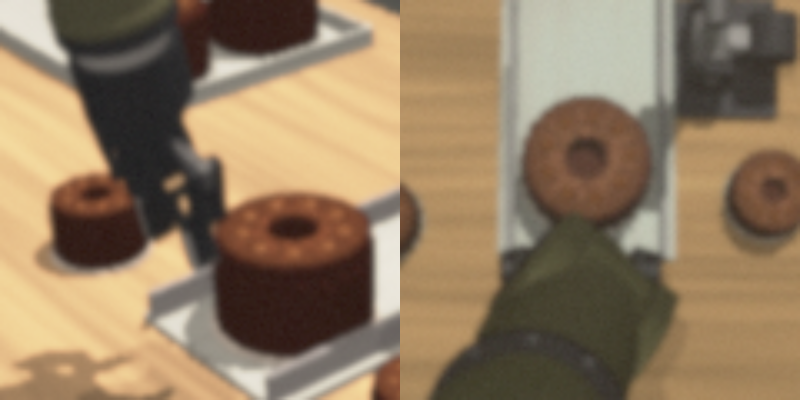

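The tool is behind the cake in the lane, with the finger at left half (205,215) and the cake at (293,265). Joint 4 is at its fold limit at this tilt, so I'll go to zero tilt, open wider and try again.

```bash
python3 - <<'E'
from h import *
rows([.390,-.036,.05],push(0),5,.75)
rows([.390,-.036,.0],push(0),5,.75)
E
```

```text
total turn deg 12.0 mm 14.0
[[[-0.002,0.042,-0.0],[2.0,-1.0,2.0],0.75],[[-0.004,0.084,-0.0],[4.0,-2.0,3.0],0.75],[[-0.006,0.125,-0.0],[6.0,-3.0,5.0],0.75],[[-0.008,0.167,-0.001],[8.0,-3.0,7.0],0.75],[[-0.01,0.209,-0.001],[10.0,-4.0,9.0],0.75]]
total turn deg 12.0 mm 60.0
[[[-0.002,0.042,-0.0],[12.0,-1.0,-0.0],0.75],[[-0.004,0.084,-0.0],[24.0,-2.0,-1.0],0.75],[[-0.006,0.125,-0.0],[36.0,-3.0,-1.0],0.75],[[-0.008,0.167,-0.001],[48.0,-4.0,-1.0],0.75],[[-0.01,0.209,-0.001],[59.0,-4.0,-2.0],0.75]]
```

Emit:
servo_tool([
  [[0, 0.07, 0], [3, -1, 2], 0.75],
  [[0, 0.14, 0], [6, -3, 5], 0.75],
  [[0, 0.209, 0], [10, -4, 8], 0.75],
  [[0, 0.209, 0], [20, -4, 6], 0.75],
  [[0, 0.209, 0], [30, -4, 4], 0.75],
])

```text
clock: 10.32
position: [0.3886, -0.0355, 0.0314]
tcp_rot: [[0.004, 0.009, 1.0], [0.001, 1.0, -0.009], [-1.0, 0.001, 0.004]]
ft_force: [-0.0, 0.8, -1.1]
grip_width: 0.75
```

```bash
python3 - <<'E'
from h import *
st()
rows([.390,-.036,-.015],push(0),4,.75)
E
```

```text
10.32 [ 0.3886 -0.0355  0.0314] [[0.0, 0.01, 1.0], [0.0, 1.0, -0.01], [-1.0, 0.0, 0.0]] q [-19.  26.  29. 132. -28.  27. 122.] F [-0.   0.8 -1.1] 0.7495400136602463
total turn deg 0.5 mm 46.0
[[[-0.002,0.001,-0.0],[12.0,-0.0,0.0],0.75],[[-0.004,0.002,-0.0],[23.0,-0.0,1.0],0.75],[[-0.007,0.003,-0.001],[35.0,-0.0,1.0],0.75],[[-0.009,0.004,-0.001],[46.0,-1.0,1.0],0.75]]
```

Emit:
servo_tool([
  [[0, 0, 0], [10, 0, 0], 0.75],
  [[0, 0, 0], [20, 0, 0], 0.75],
  [[0, 0, 0], [30, 0, 0], 0.75],
  [[0, 0, 0], [40, 0, 0], 0.75],
  [[0, 0, 0], [40, 0, 0], 0.75],
])

```text
clock: 10.95
position: [0.3892, -0.036, -0.0089]
tcp_rot: [[0.002, 0.009, 1.0], [0.002, 1.0, -0.009], [-1.0, 0.002, 0.002]]
ft_force: [0.1, -0.1, -0.1]
grip_width: 0.754
```

```bash
python3 - <<'E'
from h import *
st();s=ctrl.observe();p=np.array(s['position']);R0=np.array(s['tcp_rot'])
b=read_camera('side');t=read_camera('wrist')
for y in(-.045,.045):print(y,[proj('side',p+np.array([0,y,z])) for z in (0,.038,.048)])
cv2.imwrite('pics/b2.png',np.hstack([cv2.resize(b[150:250,230:330,::-1],(400,400)),cv2.resize(t[:,120:520,::-1],(400,400))]))
E
```

```text
10.95 [ 0.3892 -0.036  -0.0089] [[0.0, 0.01, 1.0], [0.0, 1.0, -0.01], [-1.0, 0.0, 0.0]] q [-13.  30.  22. 134. -34.  20. 127.] F [ 0.1 -0.1 -0.1] 0.7541706484390014
-0.045 [array([297., 248.]), array([296., 235.]), array([296., 232.])]
0.045 [array([275., 233.]), array([274., 220.]), array([274., 217.])]
```

View pics/b2.png

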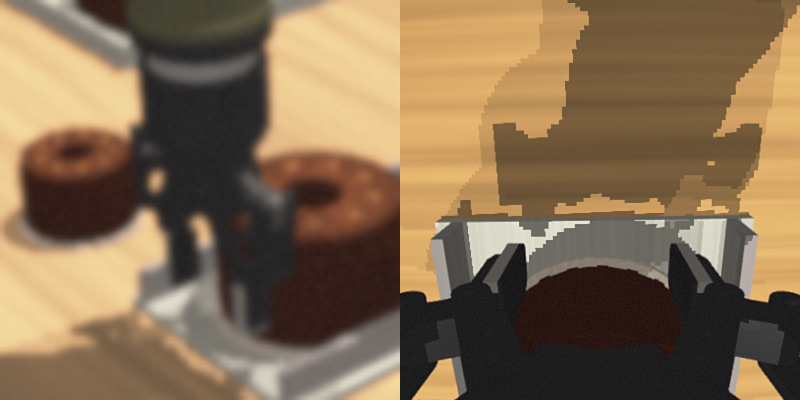

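The TCP reads z = -9 mm with zero force, which confirms the ~40 mm tip offset; the fingertips are at about z = 40 mm. The fingers straddle the rear of the cake symmetrically, at right half (520,250) and (680,250). Lowering a little and starting the push.

Emit:
servo_tool([
  [[0, 0, 0], [6, 0, 0], 0.75],
  [[0, 0, 0], [12, 0, 0], 0.75],
  [[0, 0, 0], [12, 0, 8], 0.75],
  [[0, 0, 0], [12, 0, 16], 0.75],
  [[0, 0, 0], [12, 0, 26], 0.75],
])

```text
clock: 11.68
position: [0.4157, -0.0359, -0.0201]
tcp_rot: [[0.003, 0.009, 1.0], [0.002, 1.0, -0.009], [-1.0, 0.002, 0.003]]
ft_force: [-4.3, 0.8, -1.2]
grip_width: 0.749
```

Emit:
servo_tool([
  [[0, 0, 0], [0, 0, 10], 0.75],
  [[0, 0, 0], [0, 0, 20], 0.75],
  [[0, 0, 0], [0, 0, 30], 0.75],
  [[0, 0, 0], [0, 0, 40], 0.75],
  [[0, 0, 0], [0, 0, 50], 0.75],
])

```text
clock: 12.3
position: [0.4664, -0.0365, -0.0199]
tcp_rot: [[0.004, 0.009, 1.0], [0.001, 1.0, -0.009], [-1.0, 0.002, 0.004]]
ft_force: [-3.7, 0.3, -1.4]
grip_width: 0.749
```

```bash
python3 - <<'E'
from h import *
st()
for c in ['side','top']:
    read_camera(c);print(c,[(np.round(d['xyz'],3),round(d['score'],2)) for d in landmark_of('cake',c)][:4],[np.round(d['xyz'],3) for d in landmark_of('gate_roll',c)][:1])
E
```

```text
12.3 [ 0.4664 -0.0365 -0.0199] [[0.0, 0.01, 1.0], [0.0, 1.0, -0.01], [-1.0, 0.0, 0.0]] q [-14.  36.  24. 124. -32.  26. 125.] F [-3.7  0.3 -1.4] 0.7485051392609438
side [(array([ 0.536, -0.034,  0.007]), 0.75), (array([0.415, 0.159, 0.004]), 0.6), (array([ 0.435, -0.214, -0.001]), 0.56)] [array([ 0.582, -0.135,  0.308])]
top [(array([ 0.44 , -0.213,  0.004]), 0.59)] [array([ 0.575, -0.132,  0.307])]
```

Emit:
servo_tool([
  [[0, 0, 0], [0, 0, 12], 0.75],
  [[0, 0, 0], [0, 0, 24], 0.75],
  [[0, 0, 0], [0, 1, 36], 0.75],
  [[0, 0, 0], [0, 1, 48], 0.75],
  [[0, 0, 0], [0, 1, 60], 0.75],
])

```text
clock: 13.22
position: [0.5265, -0.0359, -0.0198]
tcp_rot: [[0.003, 0.008, 1.0], [0.001, 1.0, -0.008], [-1.0, 0.002, 0.003]]
ft_force: [-3.1, 0.2, -1.1]
grip_width: 0.752
```

Emit:
servo_tool([
  [[0, 0, 0], [0, 0, 12], 0.75],
  [[0, 0, 0], [0, 0, 24], 0.75],
  [[0, 0, 0], [0, 1, 36], 0.75],
  [[0, 0, 0], [0, 1, 48], 0.75],
  [[0, 0, 0], [0, 1, 60], 0.75],
])

```text
clock: 13.85
position: [0.5866, -0.0355, -0.0195]
tcp_rot: [[0.004, 0.009, 1.0], [0.002, 1.0, -0.009], [-1.0, 0.002, 0.004]]
ft_force: [-3.8, 0.2, -0.8]
grip_width: 0.748
```

```bash
python3 - <<'E'
from h import *
st()
for c in ['side','top']:
    read_camera(c);print(c,[(np.round(d['xyz'],3),round(d['score'],2)) for d in landmark_of('cake',c)][:4],[np.round(d['xyz'],3) for d in landmark_of('gate_roll',c)][:1])
E
```

```text
13.85 [ 0.5866 -0.0355 -0.0195] [[0.0, 0.01, 1.0], [0.0, 1.0, -0.01], [-1.0, 0.0, 0.0]] q [-15.  43.  27. 106. -30.  39. 119.] F [-3.8  0.2 -0.8] 0.7482756172958593
side [(array([0.416, 0.162, 0.004]), 0.89), (array([ 0.658, -0.035,  0.008]), 0.87), (array([ 0.434, -0.213, -0.001]), 0.72)] [array([ 0.58 , -0.133,  0.306])]
top [(array([ 0.441, -0.209,  0.002]), 0.73)] [array([ 0.577, -0.132,  0.308])]
```

Emit:
servo_tool([
  [[0, 0, 0], [0, 0, 10], 0.75],
  [[0, 0, 0], [0, 0, 20], 0.75],
  [[0, 0, 0], [0, 0, 29], 0.75],
  [[0, 0, 0], [0, 0, 34], 0.75],
  [[0, 0, 0], [0, 0, 36], 0.75],
])

```text
clock: 14.78
position: [0.6218, -0.0359, -0.0195]
tcp_rot: [[0.003, 0.009, 1.0], [0.001, 1.0, -0.009], [-1.0, 0.001, 0.003]]
ft_force: [-6.0, 0.4, 1.7]
grip_width: 0.748
```

Emit:
servo_tool([
  [[0, 0, 0], [0, 0, -8], 0.75],
  [[0, 0, 0], [0, 0, -24], 0.75],
  [[0, 0, 0], [0, 0, -50], 0.75],
  [[0, 0, 0], [-10, 0, -90], 0.75],
  [[0, 0, 0], [-30, 0, -130], 0.75],
])

```text
clock: 15.4
position: [0.4905, -0.0348, 0.0103]
tcp_rot: [[0.004, 0.009, 1.0], [0.001, 1.0, -0.009], [-1.0, 0.001, 0.004]]
ft_force: [0.1, 0.0, 0.7]
grip_width: 0.751
```

Emit:
servo_tool([
  [[0, 0, 0], [-40, 0, -20], 0.75],
  [[0, 0, 0], [-80, 0, -40], 0.75],
  [[0, 0, 0], [-120, 0, -50], 0.75],
  [[0, 0, 0], [-160, 0, -50], 0.75],
  [[0, 0, 0], [-180, 0, -50], 0.75],
])

```text
clock: 16.02
position: [0.442, -0.0347, 0.1923]
tcp_rot: [[0.009, 0.009, 1.0], [0.002, 1.0, -0.009], [-1.0, 0.003, 0.009]]
ft_force: [-0.1, -0.7, 0.5]
grip_width: 0.75
```

```bash
python3 - <<'E'
from h import *
st()
for c in ['side','top']:
    im=read_camera(c)
    if c=='side': b=im
    else: t=im
    for n in ['cake','gate_roll','jar','bowl','brush','cup']: print(c,n,[(np.round(d['xyz'],3),round(d['score'],2)) for d in landmark_of(n,c)][:3])
cv2.imwrite('pics/f.png',np.hstack([cv2.resize(b[100:260,230:430,::-1],(400,320)),cv2.resize(t[100:260,220:420,::-1],(400,320))]))
E
```

```text
16.02 [ 0.442  -0.0347  0.1923] [[0.01, 0.01, 1.0], [0.0, 1.0, -0.01], [-1.0, 0.0, 0.01]] q [-31.  16.  42. 113. -13.  55. 107.] F [-0.1 -0.7  0.5] 0.7498793155468446
side cake [(array([ 0.692, -0.036,  0.005]), 0.82), (array([0.417, 0.16 , 0.001]), 0.59), (array([ 0.437, -0.208, -0.003]), 0.56)]
side gate_roll [(array([ 0.58 , -0.133,  0.307]), 0.59)]
side jar [(array([ 0.532, -0.405, -0.002]), 0.77)]
side bowl [(array([ 0.305,  0.314, -0.006]), 0.68)]
side brush [(array([ 0.379, -0.342, -0.002]), 0.79)]
side cup [(array([ 0.684, -0.36 ,  0.   ]), 0.57)]
top cake [(array([ 0.692, -0.04 ,  0.006]), 0.95), (array([0.413, 0.159, 0.001]), 0.93), (array([ 0.438, -0.212,  0.003]), 0.77)]
top gate_roll [(array([ 0.578, -0.132,  0.306]), 0.83)]
top jar [(array([ 0.531, -0.409, -0.001]), 0.83)]
top bowl [(array([0.304, 0.31 , 0.001]), 0.76)]
top brush [(array([ 0.381, -0.344,  0.002]), 0.82)]
top cup [(array([ 0.682, -0.362, -0.001]), 0.81)]
```

View pics/f.png

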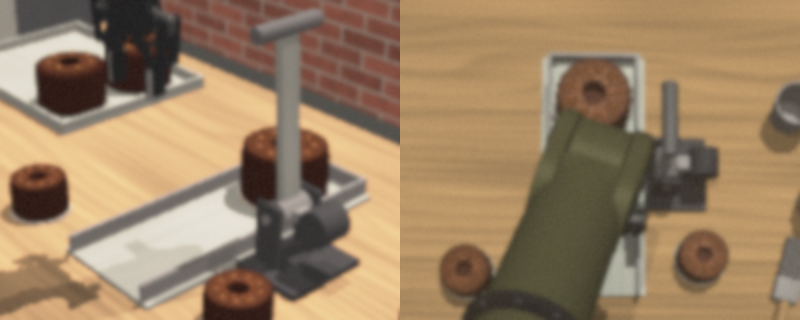

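The gate stands upright, with the roll at left half (287,25). The cake is flat in the far part of the lane, at left half (285,165) and right half (593,93). The bystanders have not moved and the robot is clear, so I'm handing the job in.

```bash
python3 -c "
from cell import ctrl
print(ctrl.close_job())"
```

```text
the job is handed in; nothing more can be done
None
```

The gate is raised and stays up by itself, and the whole cake is past it, still in the lane. I handed the job in at about 16 s on the robot's clock, with no verdict reported.

- **Gate:** I pushed the roll up to about 0.9 rad, and it tipped over by itself to its 1.5 stop. The last check put the roll at y = -0.13, z = 0.31 m in both cameras.
- **Cake:** two fingers low on its rear pushed it to x = 0.692 m, about 114 mm past the gate line. Its trailing card edge is about 49 mm past. It stands flat, and the readings I took during the push showed about 3 to 6 N.
- **Bystanders:** jar, bowl, brush and cup are where they were, within the 4 mm measuring error. The robot was clear of everything, with near-zero wrist force.
- **What disagreed:** the first lift missed the roll and moved nothing, because the fingertips end about 40 mm short of the reported TCP. Both the side and wrist cameras showed this. Later the TCP read 9 mm below the bench with no force, which confirmed it, and I corrected for it from then on.
- **Joint limit:** my first approach behind the cake, with the tool tilted 12 degrees, reached joint 4's fold limit. I pushed with the tool vertical instead.

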